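# Open the soap-dosing tank's safety cap

### The job

Get the washroom's soap-dosing tank ready for a refill: on its key panel press the red button fully down, let it up, then press the green one fully down, and leave the blue one alone. Then push the tank's orange safety cap down against its spring, turn it nearly a quarter turn anticlockwise (seen from above) while it is pushed down, and lift it off without forcing it. Finish still holding the cap in the gripper, level and still, about 10 cm straight above the neck, without disturbing the other things on the counter.

Things in the scene. Friction and masses are not known exactly. Their poses are not given: they have to be found in the camera images.
- red (a joint): travel of the red push button on the white key panel: 0 up, 0.006 m fully down; about 2 N starts it, 5 N is fully down; it springs back
- green (a joint): travel of the green push button on the white key panel: 0 up, 0.006 m fully down; about 2 N starts it, 5 N is fully down; it springs back
- blue (a joint): travel of the blue push button on the white key panel: 0 up, 0.006 m fully down; about 2 N starts it, 5 N is fully down; it springs back
- red_top (a point): centre of the upper face of the red button (28 mm diameter, presses straight down, upper face 52 mm over the counter when up). The three buttons stand in a row, 55 mm apart, in any order
- green_top (a point): centre of the upper face of the green button (28 mm diameter, presses straight down, upper face 52 mm over the counter when up). The three buttons stand in a row, 55 mm apart, in any order
- blue_top (a point): centre of the upper face of the blue button (28 mm diameter, presses straight down, upper face 52 mm over the counter when up). The three buttons stand in a row, 55 mm apart, in any order
- tank: white tank 110 x 90 mm in a steel holder fixed to the counter (holder foot 120 x 120 mm), flat shoulder up to 113 mm high (sloping to 122 mm at the neck), a slim neck of 22 mm diameter above it; origin on the neck's axis at counter height, z up, x along the 110 mm side
- neck (a point): top of the tank's neck (a sprung disc inside the cap), on the axis, 172 mm over the counter
- cap_mid (a point): centre (on its axis, half-way up) of the orange push-and-turn cap: twelve-sided, 46 mm across flats (flats face its own x axis and every 30 degrees from it), 36 mm high, 45 g, a white bar on top along its x; z up. Closed, it sits loosely on the neck, this point 160 mm and its lower edge 142 mm over the counter; its sides are free all round and below its edge down to the tank's shoulder
- cap: the same cap, origin at the centre of its lower edge, same axes; closed, its x lies along the tank's x (within some 5 degrees of play). It turns only when pushed down 6 mm or more (about 8 N; it bottoms at 9 mm, 10.5 N; 7 to 8 mm is right), and then only anticlockwise seen from above; turned 60 to 115 degrees (80 is right) it can be lifted off; a spring pushes it back up. Never press or force it with more than 40 N
- soap: bystander, to be left alone: yellow soap packet 45 x 50 x 18 (mm); origin at the underside
- lotion: bystander, to be left alone: yellow lotion jar, 44 diameter, 85 high (mm); origin at the underside
- mug: bystander, to be left alone: blue mug, 76 diameter, 90 high (mm); origin at the underside
- cream: bystander, to be left alone: low white cream jar, 60 diameter, 50 high (mm); origin at the underside
- brush: bystander, to be left alone: blue toothbrush lying flat, 170 long, 18 high (mm); origin at the underside, along its x
- cup1: bystander, to be left alone: white cup in the black tray, 72 diameter, 85 high (mm); origin at the underside
- cup2: bystander, to be left alone: white cup in the black tray, 72 diameter, 85 high (mm); origin at the underside
Things that resemble listed ones, but are neither listed nor needed, are in the scene too. Of the things shaped like the cap, the orange one is meant.

How it is judged:
On the way, in this order (a step that is already met when the one before it is completed fails the run):
1. the red button is pressed fully down, alone (value of joint red above 0.0045 m and value of joint green below 0.002 m), for 0.05 s.
2. with the red button up again, the green button is pressed fully down (value of joint green above 0.0045 m and value of joint red below 0.002 m), for 0.05 s.
3. with the buttons up, the cap is turned out of its lock while pushed down on the neck (value of joint each of red, green below 0.002 m and z of cap_mid in the frame of tank below 0.1555 m and angle between the x axis of cap and the x axis of tank, either way round above 0.6 rad and horizontal distance between cap_mid and neck below 0.006 m), for 0.05 s.
At the end, for the whole second after the job is handed in: the cap is held in the fingers, still, its centre 50 to 180 mm above where it sat closed, within 30 mm of the neck's axis, tilted less than 0.25 rad and clear of the tank; all buttons are up (z of cap_mid in the frame of tank between 0.21 and 0.34 m and horizontal distance between cap_mid and neck below 0.03 m and angle between cap's own z axis and vertical below 0.25 rad and contact force between the fingers and cap above 2 N and contact force between cap and tank below 0.1 N and linear speed of cap below 0.03 m/s and value of joint each of red, green, blue below 0.002 m); the arm keeps its last pose, push and grip.
It fails at once if the cap is forced against its lock or jammed hard on the tank (contact force between cap and tank above 60 N).
It fails at once if the blue button is pressed (value of joint blue above 0.003 m).
It fails at once if a bystander is moved more than 25 mm or tipped over (distance of any of soap, lotion, mug, cream, brush, cup1, cup2 from where it was at the start of the episode above 0.025 m or angle between any of soap, lotion, mug, cream, brush, cup1, cup2's own z axis and vertical above 0.5 rad).
It also fails if it takes over 64 s, if anything falls off the work surface, if the arm or the gripper's body presses on something with over 40 N, if the wrist force passes 120 N, or if a joint passes its speed limit or range.

### The arm

A 6-joint arm with a two-finger parallel gripper is mounted at the origin on the work surface. World frame = base frame: x ahead of the robot, y to its left, z up, the work surface at z = 0. Lengths are in m, angles in rad, forces in N, time in s.
With the tool pointing down it reaches from about 0.3 to 0.875 m from the base axis. Payload 6.4 kg.
Tool frame: the origin (TCP) lies at the very end of the fingers, on their centre line; the grasp point (between the pads) lies 19 mm behind it; z points along the fingers, y is the line along which they close (so a half turn about z gives the same grasp; the last joint's range is limited). The gripper opens to 85 mm and grips with 20 to 120 N. Pads are 22 mm wide; open, the fingers measure 114 mm over their backs; the gripper's body (76 mm by 85 mm) begins 54 mm behind the grasp point. The pads swing forward as they close: fully open they stand 13 mm farther back than shut.
Start: joints at [-1.517, 0.181, 1.607, -0, 1.354, -0.206], TCP at [0.148, -0.556, 0.231] pointing down, gripper open.
Joint ranges: [-2.99, 2.99], [-0.89, 2.07], [0.3, 2.58], [-1.14, 4.28], [0, 2.63], [-3.12, 3.12]. Speed limits (rad/s): [2.57, 2.57, 3.01, 3.14, 3.14, 3.14].

### API

Orientations are given as a unit quaternion [w, x, y, z].
In Python, from bench import ctrl, camera, calibration, order, outline_of gives the robot as it stands.
- The arm moves only by the tool move_arm, never from a script. Its argument "series" is a list that holds one entry, the list of rows, each a list of 5 numbers: the opening, from 0 (shut) to 1 (fully open), then the shift along the tool's x, y, z in mm, then the turn about the tool's z in rad. A call has exactly 10 rows; each row is the pose to reach, as a shift and turn from the pose commanded when the call began, along the tool's axes at that moment; what a row does not reach only later rows make up. A row lasts 1/12 s, in which the tool goes at most 41.7 mm and 7.16 degrees, less where a joint would pass 70% of its speed; a pose out of reach is approached as far as the arm can. A call with a gripper value outside its range is refused whole. The fingers move at their own pace and stop on an object; the grip force is fixed at half the most. Time passes only in rows, so rows that repeat a pose let the fingers close, or fill a call up. It gives the time, the measured TCP pose, the force, the opening and the grip force at its end, in the units of the state.
- ctrl.get_obs(): the state, without advancing time (a new reading comes with each control period).
- camera(name): name is "side" or "top"; returns (picture, depth): 480x640x3 uint8, blue, green, red; 480x640 float32, m along the optical axis (not along the pixel's ray), 0 where there is no reading.
- calibration(name): a dict with "intrinsics" (3x3 intrinsics, pixels), "rvec" (rotation vector, rad) and "tvec" (3), from world to camera coordinates, as OpenCV has them. Camera axes: x right, y down, z forward; pixel columns grow to the right and rows downward; lengths in m; the calibration is good to about 2 mm. A picture is of the moment at which its call begins. calibration takes no time and is no camera call.
- order.hand_in(): hands the job in; it is judged then, once.
Trained networks look in the newest picture that a camera, given by its name, has taken for a name from the list of things; names that differ only in an ending like _2 or _b are one class to them, and where a whole thing is asked for, a point or a joint stands for the part that bears it (a point fixed in the world has none). Each returns a list of dicts, best first, with "conf" (0 to 1); they miss things now and then, are a little off and sometimes report something else, mostly with a low value. They report only what shows in the picture. A call takes as long as a camera call. They do not tell look-alikes from the thing itself.
- outline_of(target, camera): "region" (480x640 bool, what is visible of it) and "bbox" ([centre column, centre row, width, height] in pixels, round what is visible of it).
The state is a dict: "time_s": time; "q": joint angles; "dq": joint speeds; "joint_efforts": joint torques, N m; "eef_pos": TCP position; "eef_rot": TCP orientation; "wrist_force": force on the tool from outside, world axes, zero at the start; "torque": the same for the moment, N m; "opening": opening from 0.0 (shut) to 1.0 (fully open); "grasp_force": force on a finger pad.
Only numpy, scipy, OpenCV 4.12 (cv2) and the standard library are available. Lean on these libraries where they do the work, as an engineer would, in place of code of your own. Each camera call takes 0.05 s, during which the arm holds its last target. There are 200 camera calls.

## Working session

There is one attempt and no reset: what is moved stays moved. The work goes in short steps, Python scripts to look and compute and a tool call to move; the robot and the scene stay as the last step left them, time stands still between calls to the robot, and variables do not carry over. Pictures are saved under pics/ and viewed, at most 10 in all, crops included, and the job is handed in when it is done.

Besides the shell and the picture viewer there is one more tool, called after ">>>" as name([rows], argument=value, ...), one row to a line, values as JSON. move_arm: Moves the arm, as the interface text tells. Its arguments: {"type":"object","properties":{"series":{"type":"array","items":{"type":"array","items":{"type":"array","items":{"type":"number"}}}}},"required":["series"]}

```bash
mkdir -p pics; cat > h.py <<'E'
import numpy as np, cv2
from bench import ctrl, camera, calibration, order, outline_of
def cal(n):
    c=calibration(n); R=cv2.Rodrigues(np.array(c["rvec"],float))[0]
    return np.array(c["intrinsics"],float),R,np.array(c["tvec"],float).ravel()
def world(n,depth,mask=None):
    K,R,t=cal(n)
    v,u=np.nonzero((depth>0) if mask is None else (mask&(depth>0)))
    d=depth[v,u]; p=np.stack([(u-K[0,2])/K[0,0]*d,(v-K[1,2])/K[1,1]*d,d],1)
    return (p-t)@R,u,v
def proj(n,P):
    K,R,t=cal(n); p=(R@np.array(P,float)+t); p=K@p; return p[:2]/p[2]
E
python3 - <<'E'
from h import *
for n in("top","side"):
    im,d=camera(n); cv2.imwrite(f"pics/{n}0.png",im); np.save(f"{n}0.npy",d)
    for t in("cap","tank","red","green","blue"):
        for r in outline_of(t,n):
            P,u,v=world(n,d,r["region"]); print(n,t,round(r["conf"],2),np.round(r["bbox"]),np.median(P,0).round(3) if len(P) else None, P[:,2].max().round(3) if len(P) else None)
o=ctrl.get_obs();print(o)
E
```

```text
top cap 0.89 [187. 322.  23.  23.] [0.371 0.197 0.036] 0.042
top cap 0.78 [172. 258.  31.  26.] [0.507 0.197 0.178] 0.184
top cap 0.73 [136. 272.  25.  16.] [0.485 0.329 0.036] 0.043
top cap 0.58 [202. 210.  26.  22.] [0.635 0.173 0.036] 0.042
top tank 0.63 [189. 263.  67.  56.] [0.495 0.174 0.108] 0.178
top red 0.4 [383. 241.  10.  14.] [ 0.561 -0.259  0.053] 0.056
top green 0.45 [360. 239.  14.   5.] [ 0.558 -0.204  0.053] 0.057
top blue 0.68 [502. 263.  39.  31.] [ 0.511 -0.548  0.054] 0.097
top blue 0.62 [405. 238.   9.   9.] [ 0.564 -0.313  0.053] 0.057
side cap 0.87 [310. 471.  29.  17.] [0.488 0.327 0.037] 0.041
side cap 0.85 [314. 356.  32.  39.] [0.506 0.215 0.177] 0.182
side cap 0.67 [244. 385.  23.  28.] [0.634 0.189 0.035] 0.041
side cap 0.55 [393. 424.  31.  38.] [0.37  0.212 0.036] 0.041
side tank 0.96 [312. 402.  91. 111.] [0.499 0.237 0.083] 0.146
side red 0.68 [185. 350.  28.  42.] [0.761 0.16  0.059] 0.09
side red 0.55 [332. 242.   9.  10.] [ 0.56  -0.253  0.052] 0.056
side red 0.51 [266. 242.  20.  36.] [ 0.742 -0.267  0.007] 0.022
{'time_s': 0.6, 'q': array([-1.51732051e+00,  1.80758722e-01,  1.60703341e+00, -5.23411603e-06,
        1.35381610e+00, -2.06278218e-01]), 'dq': array([-0.00095785,  0.00016168,  0.0007532 , -0.00141641,  0.00061992,
        0.00012711]), 'joint_efforts': array([-7.16326831e-04, -4.44600284e+01, -3.51518977e+01, -3.23089380e-04,
        1.17352058e-03, -3.39294417e-06]), 'eef_pos': array([ 0.14771179, -0.55569839,  0.23129552]), 'eef_rot': array([-7.95738011e-06,  9.91577756e-01,  1.29512757e-01, -1.95402694e-06]), 'wrist_force': array([ 0.4052707 , -0.06717786,  0.20087328]), 'torque': array([ 0.02245943, -0.04438373,  0.02190992]), 'grasp_force': 0.0, 'opening': 1.0005905613830095}
```

View pics/top0.png

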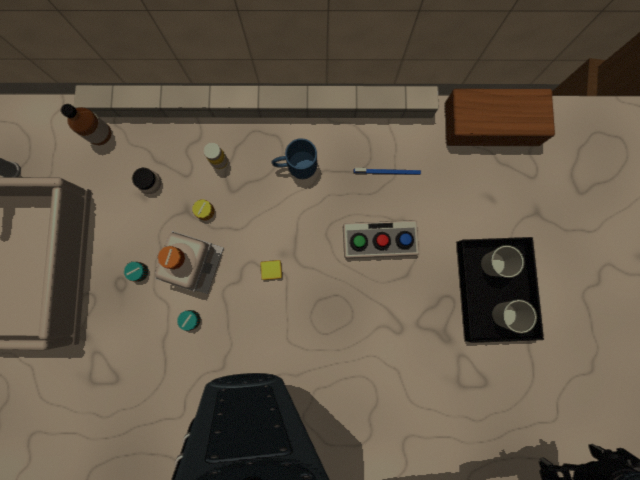

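View pics/side0.png

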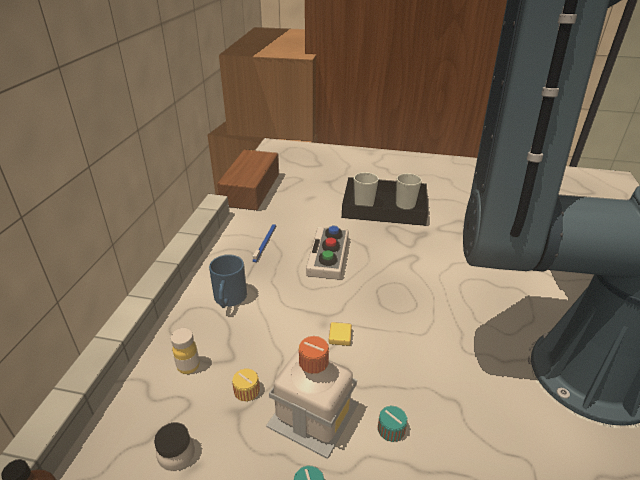

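Top view: the orange cap is on the tank at (171,258). Its look-alikes are teal caps at (136,271) and (188,320) and a yellow one at (203,210). The buttons are green (359,241), red (382,240) and blue (405,239). I choose the orange one and will check it in a close crop.

```bash
cat > m.py <<'E'
from h import *
def seg(im,lo,hi,s=110,vmin=60):
    h=cv2.cvtColor(im,cv2.COLOR_BGR2HSV); H=h[...,0].astype(int)
    m=((H>=lo)&(H<=hi)) if lo<hi else ((H>=lo)|(H<=hi))
    return m&(h[...,1]>s)&(h[...,2]>vmin)
E
python3 - <<'E'
from m import *
from bench import *
for n in("top","side"):
    im=cv2.imread(f"pics/{n}0.png"); d=np.load(f"{n}0.npy")
    P,u,v=world(n,d); 
    I=np.full(d.shape+(3,),np.nan); I[v,u]=P
    for nm,(lo,hi),c in(("green",(45,85),(0.558,-.204)),("red",(172,5),(.561,-.26)),("blue",(105,130),(.564,-.314))):
        m=seg(im,lo,hi)&(abs(I[...,0]-c[0])<.03)&(abs(I[...,1]-c[1])<.03)&(abs(I[...,2]-.053)<.005)
        Q=I[m]; print(n,nm,len(Q),(Q.min(0)/2+Q.max(0)/2).round(4),Q.mean(0).round(4))
    m=(np.hypot(I[...,0]-.507,I[...,1]-.203)<.045)&(I[...,2]>.174)
    Q=I[m]; print(n,"captop",len(Q),(Q.min(0)/2+Q.max(0)/2).round(4),np.median(Q,0).round(4),np.ptp(Q,axis=0))
    g=cv2.cvtColor(im,cv2.COLOR_BGR2HSV); w=m&(g[...,1]<120); B=I[w][:,:2]; 
    if len(B)>3:
        _,_,V=np.linalg.svd(B-B.mean(0)); print("bar",len(B),B.mean(0),np.degrees(np.arctan2(V[0,1],V[0,0])))
    # tank shoulder
    m=(np.hypot(I[...,0]-.5,I[...,1]-.2)<.09)&(I[...,2]>.1)&(I[...,2]<.125)
    r=cv2.minAreaRect((I[m][:,:2]*1000).astype(np.float32)); print("shoulder",r)
t=cv2.imread("pics/top0.png")[215:305,120:240]; s=cv2.imread("pics/side0.png")[310:460,250:400]
cv2.imwrite("pics/crop.png",np.hstack([cv2.resize(t,(400,300),interpolation=2),cv2.resize(s,(300,300),interpolation=2)]))
E
```

```text
top green 96 [ 0.5585 -0.2046  0.0534] [ 0.559  -0.2042  0.0532]
top red 102 [ 0.5611 -0.259   0.0524] [ 0.5612 -0.2588  0.0527]
top blue 99 [ 0.5638 -0.3134  0.0526] [ 0.5639 -0.3138  0.0529]
top captop 396 [0.5069 0.2013 0.1788] [0.5068 0.2015 0.1789] [0.04585234 0.04451937 0.00942183]
bar 48 [0.506344   0.20406199] 158.94442745583302
shoulder ((507.0133361816406, 201.8056640625), (90.63165283203125, 109.23693084716797), 73.76742553710938)
side green 13 [ 0.5594 -0.2027  0.0528] [ 0.5615 -0.2026  0.0527]
side red 63 [ 0.5622 -0.2574  0.0522] [ 0.5619 -0.2551  0.0525]
side blue 37 [ 0.5647 -0.3105  0.0521] [ 0.5652 -0.3101  0.0528]
side captop 582 [0.5074 0.2032 0.1779] [0.5069 0.2061 0.1787] [0.0469932  0.04723819 0.0076951 ]
bar 69 [0.50600023 0.20059562] 174.69712510506227
shoulder ((506.98974609375, 204.95297241210938), (88.3673324584961, 109.17435455322266), 73.42078399658203)
```

View pics/crop.png

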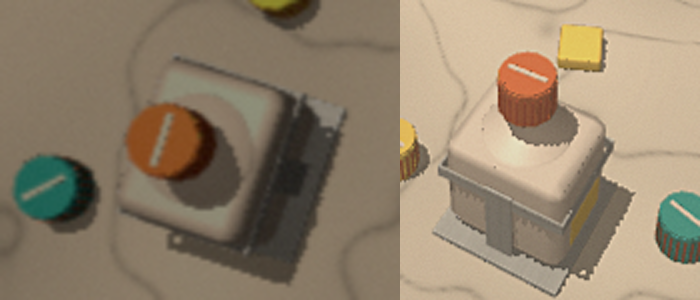

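The crop confirms the orange cap is on the tank, with its bar along the tank's x at about -16°. Next I move to red with the fingers shut.

>>> move_arm([
  [[0,25,-10,0,0],[0,60,-23,0,0],[0,95,-36,0,0],[0,130,-50,0,0],[0,165,-63,0,0],[0,200,-76,0,0],[0,235,-90,0,0],[0,270,-103,0,0],[0,305,-116,0,0],[0,340,-130,0,0]],
])

```text
time_s: 1.43
eef_pos: [0.4443, -0.3415, 0.2316]
eef_rot: [0.0, 0.992, 0.13, 0.0]
wrist_force: [0.6, -0.3, 1.1]
opening: 0.003
grasp_force: 0.0
```

>>> move_arm([
  [[0,30,-11,0,0],[0,60,-23,0,0],[0,90,-34,0,0],[0,115,-44,20,0],[0,136,-51,50,0],[0,136,-51,80,0],[0,136,-51,110,0],[0,136,-51,140,0],[0,136,-51,160,0],[0,136,-51,160,0]],
])

```text
time_s: 2.27
eef_pos: [0.5581, -0.2561, 0.0659]
eef_rot: [-0.003, 0.992, 0.13, -0.003]
wrist_force: [-0.3, 0.8, -0.3]
opening: -0.0
grasp_force: 0.0
```

```bash
python3 - <<'E'
from h import *
o=ctrl.get_obs();print(o["eef_pos"],o["eef_rot"],o["wrist_force"],o["opening"],o["q"])
p=o["eef_pos"]; a=2*np.arctan2(o["eef_rot"][2],o["eef_rot"][1]);X=np.array([np.cos(a),np.sin(a)]);Y=np.array([X[1],-X[0]])
for n,t in(("red",(.5615,-.258)),("green",(.559,-.2035))): e=np.array(t)-p[:2];print(n,1000*e@X,1000*e@Y)
im,d=camera("side");u,v=proj("side",p).astype(int);cv2.imwrite("pics/s1.png",cv2.resize(im[v-60:v+60,u-80:u+80],(640,480),interpolation=2))
E
```

```text
[ 0.55806859 -0.25613819  0.06586296] [-0.00318166  0.99155247  0.12962198 -0.00342254] [-0.34961852  0.79979284 -0.30300194] -0.00047401574512731374 [-6.23309204e-01  4.60450313e-01  1.60916705e+00 -4.61528506e-05
  1.08132120e+00  6.87530695e-01]
red 2.837504715550289 2.6813176467299202
green 14.431263973061046 -50.629888926362064
```

View pics/s1.png

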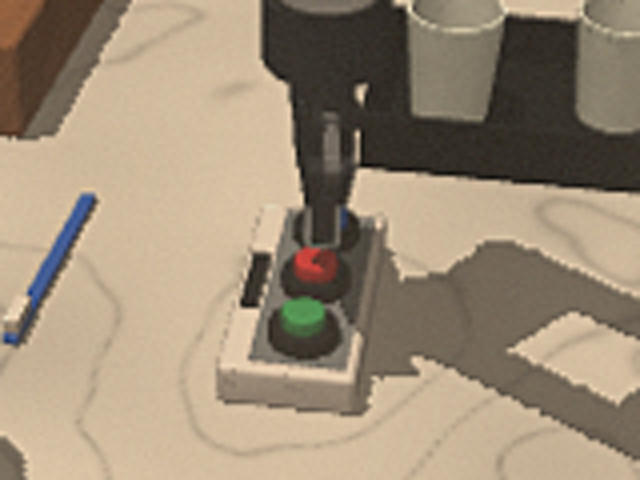

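The shut fingertips stand just above the red button (crop 320,250), so I press it.

>>> move_arm([
  [[0,2,2,0,0],[0,2,2,5,0],[0,2,2,10,0],[0,2,2,15,0],[0,2,2,18,0],[0,2,2,21,0],[0,2,2,23,0],[0,2,2,25,0],[0,2,2,25,0],[0,2,2,25,0]],
])

```text
time_s: 3.15
eef_pos: [0.5637, -0.26, 0.0466]
eef_rot: [0.0, 0.992, 0.13, -0.0]
wrist_force: [-0.7, 0.6, 4.2]
opening: -0.0
grasp_force: 2.2
```

>>> move_arm([
  [[0,0,0,1,0],[0,0,0,2,0],[0,0,0,2,0],[0,0,0,2,0],[0,0,0,2,0],[0,0,0,2,0],[0,0,0,2,0],[0,0,0,2,0],[0,0,0,2,0],[0,0,0,2,0]],
])

```text
time_s: 3.98
eef_pos: [0.5638, -0.26, 0.0459]
eef_rot: [0.0, 0.992, 0.13, -0.0]
wrist_force: [-6.0, 3.4, 14.1]
opening: -0.001
grasp_force: 7.0
```

>>> move_arm([
  [[0,0,0,-10,0],[0,0,0,-25,0],[0,0,0,-30,0],[0,2,-15,-30,0],[0,5,-30,-30,0],[0,8,-45,-30,0],[0,10,-56,-30,0],[0,10,-56,-25,0],[0,10,-56,-18,0],[0,10,-56,-18,0]],
])

```text
time_s: 4.82
eef_pos: [0.5581, -0.2025, 0.0603]
eef_rot: [-0.001, 0.992, 0.13, -0.001]
wrist_force: [-0.8, -0.2, -0.3]
opening: 0.001
grasp_force: 0.0
```

>>> move_arm([
  [[0,0,0,3,0],[0,0,0,6,0],[0,0,0,9,0],[0,0,0,12,0],[0,0,0,14,0],[0,0,0,16,0],[0,0,0,18,0],[0,0,0,18,0],[0,0,0,18,0],[0,0,0,18,0]],
])

```text
time_s: 5.65
eef_pos: [0.5592, -0.2038, 0.0459]
eef_rot: [0.0, 0.992, 0.13, 0.0]
wrist_force: [-5.7, -0.5, 12.9]
opening: -0.002
grasp_force: 6.7
```

>>> move_arm([
  [[0,0,0,-15,0],[0,0,0,-45,0],[0,0,0,-80,0],[0,0,0,-120,0],[0,4,-30,-150,0],[0,8,-60,-180,0],[0,12,-90,-200,0],[0,17,-125,-206,0],[0,21,-160,-206,0],[0,26,-195,-206,0]],
])

```text
time_s: 6.48
eef_pos: [0.534, -0.0067, 0.2513]
eef_rot: [0.0, 0.992, 0.129, 0.001]
wrist_force: [1.1, 0.3, -0.4]
opening: -0.001
grasp_force: 0.0
```

>>> move_arm([
  [[1,5,-35,0,0.02],[1,9,-70,0,0.02],[1,14,-105,0,0.02],[1,19,-140,0,0.02],[1,23,-170,0,0.02],[1,26,-195,0,0.02],[1,28,-211,0,0.02],[1,28,-211,0,0.02],[1,28,-211,0,0.02],[1,28,-211,0,0.02]],
])

```text
time_s: 7.32
eef_pos: [0.5069, 0.2025, 0.2501]
eef_rot: [0.0, 0.993, 0.12, -0.0]
wrist_force: [0.5, 0.6, -0.0]
opening: 1.0
grasp_force: 0.0
```

```bash
python3 - <<'E'
from m import *
o=ctrl.get_obs();print(o["eef_pos"],o["eef_rot"],o["wrist_force"],o["opening"],o["q"])
p=o["eef_pos"]; a=2*np.arctan2(o["eef_rot"][2],o["eef_rot"][1]);X=np.array([np.cos(a),np.sin(a)]);Y=np.array([X[1],-X[0]]);print("yaw y",np.degrees(a)-90)
for t in((.507,.2025),): e=np.array(t)-p[:2];print(1000*e@X,1000*e@Y)
im,d=camera("side");cv2.imwrite("pics/s2.png",cv2.resize(im[260:460,200:440],(720,600),interpolation=2))
E
```

```text
[0.50688418 0.20254257 0.25008297] [ 1.69932887e-04  9.92814264e-01  1.19665343e-01 -1.18605049e-04] [ 0.45837269  0.58874695 -0.01538112] 0.9999561978480637 [ 1.62823923e-01  9.99853976e-02  1.65937857e+00 -3.35315229e-04
  1.38248026e+00  1.49377747e+00]
yaw y -76.25442175047229
0.10238608063855101 0.06887307220712116
```

View pics/s2.png

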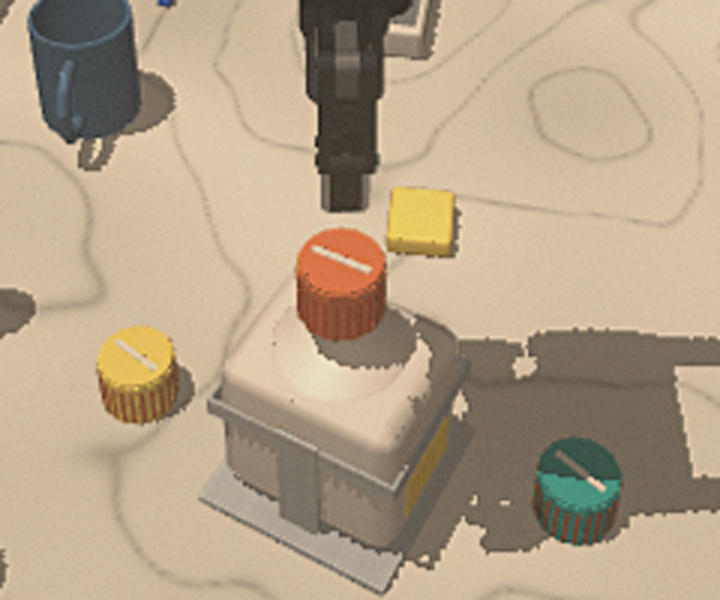

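The open gripper is centred above the cap (crop 342,260), with a flat facing the fingers. I descend and grip.

>>> move_arm([
  [[1,0,0,15,0],[1,0,0,35,0],[1,0,0,55,0],[1,0,0,75,0],[1,0,0,90,0],[1,0,0,102,0],[1,0,0,109,0],[1,0,0,109,0],[1,0,0,109,0],[0.7,0,0,109,0]],
])

```text
time_s: 8.2
eef_pos: [0.5078, 0.203, 0.1424]
eef_rot: [-0.0, 0.993, 0.12, 0.001]
wrist_force: [0.6, -0.9, 1.1]
opening: 0.886
grasp_force: 0.0
```

>>> move_arm([
  [[0.4,0,0,0,0],[0.2,0,0,0,0],[0,0,0,0,0],[0,0,0,0,0],[0,0,0,0,0],[0,0,0,0,0],[0,0,0,0,0],[0,0,0,0,0],[0,0,0,0,0],[0,0,0,0,0]],
])

```text
time_s: 9.03
eef_pos: [0.5074, 0.2031, 0.1416]
eef_rot: [-0.0, 0.993, 0.12, 0.001]
wrist_force: [2.1, 0.9, 4.0]
opening: 0.524
grasp_force: 63.4
```

>>> move_arm([
  [[0,0,0,1,0],[0,0,0,2,0],[0,0,0,3,0],[0,0,0,4,0],[0,0,0,5,0],[0,0,0,6,0],[0,0,0,6,0],[0,0,0,6,0],[0,0,0,6,0],[0,0,0,6,0]],
])

```text
time_s: 9.87
eef_pos: [0.5074, 0.2032, 0.1359]
eef_rot: [-0.0, 0.993, 0.12, 0.001]
wrist_force: [0.9, 0.8, 8.0]
opening: 0.524
grasp_force: 63.8
```

>>> move_arm([
  [[0,0,0,0.8,0],[0,0,0,1.6,0],[0,0,0,1.6,0],[0,0,0,1.6,0],[0,0,0,1.6,-0.05],[0,0,0,1.6,-0.1],[0,0,0,1.6,-0.15],[0,0,0,1.6,-0.2],[0,0,0,1.6,-0.2],[0,0,0,1.6,-0.2]],
])

```text
time_s: 10.7
eef_pos: [0.5073, 0.2031, 0.1345]
eef_rot: [0.0, 0.976, 0.218, 0.001]
wrist_force: [1.0, 1.0, 8.5]
opening: 0.528
grasp_force: 64.1
```

```bash
python3 - <<'E'
from h import *
o=ctrl.get_obs();print(o["eef_pos"],o["wrist_force"],o["torque"],o["grasp_force"],np.degrees(2*np.arctan2(o["eef_rot"][2],o["eef_rot"][1]))-90)
E
```

```text
[0.50734267 0.20306283 0.1344596 ] [0.99807729 1.01880937 8.45787116] [ 0.00633591 -0.01702089  0.03962791] 64.06138795427978 -64.7828868914163
```

Torque is low, so the cap turns freely. I continue turning.

>>> move_arm([
  [[0,0,0,0.8,0],[0,0,0,0.8,-0.1],[0,0,0,0.8,-0.2],[0,0,0,0.8,-0.3],[0,0,0,0.8,-0.4],[0,0,0,0.8,-0.5],[0,0,0,0.8,-0.6],[0,0,0,0.8,-0.6],[0,0,0,0.8,-0.6],[0,0,0,0.8,-0.6]],
])

```text
time_s: 11.53
eef_pos: [0.5074, 0.2031, 0.1337]
eef_rot: [0.0, 0.868, 0.497, 0.001]
wrist_force: [-0.9, -0.8, 10.0]
opening: 0.526
grasp_force: 64.1
```

>>> move_arm([
  [[0,0,0,0,-0.1],[0,0,0,0,-0.2],[0,0,0,0,-0.3],[0,0,0,0,-0.4],[0,0,0,0,-0.5],[0,0,0,0,-0.6],[0,0,0,0,-0.6],[0,0,0,0,-0.6],[0,0,0,0,-0.6],[0,0,0,0,-0.6]],
])

```text
time_s: 12.37
eef_pos: [0.5074, 0.2031, 0.1337]
eef_rot: [0.0, 0.682, 0.731, 0.0]
wrist_force: [-0.4, -0.3, 10.6]
opening: 0.526
grasp_force: 64.1
```

```bash
python3 - <<'E'
from h import *
o=ctrl.get_obs();print(o["eef_pos"],o["wrist_force"],o["torque"],o["grasp_force"],o["opening"],np.degrees(2*np.arctan2(o["eef_rot"][2],o["eef_rot"][1]))-90)
im,d=camera("side");cv2.imwrite("pics/s3.png",cv2.resize(im[260:460,200:440],(720,600),interpolation=2))
E
```

```text
[0.50737786 0.20306282 0.13373259] [-0.39116793 -0.27351627 10.55642985] [ 0.10107988  0.00948448 -0.00125429] 64.12736360449344 0.5261559850261047 3.9604718560999856
```

View pics/s3.png

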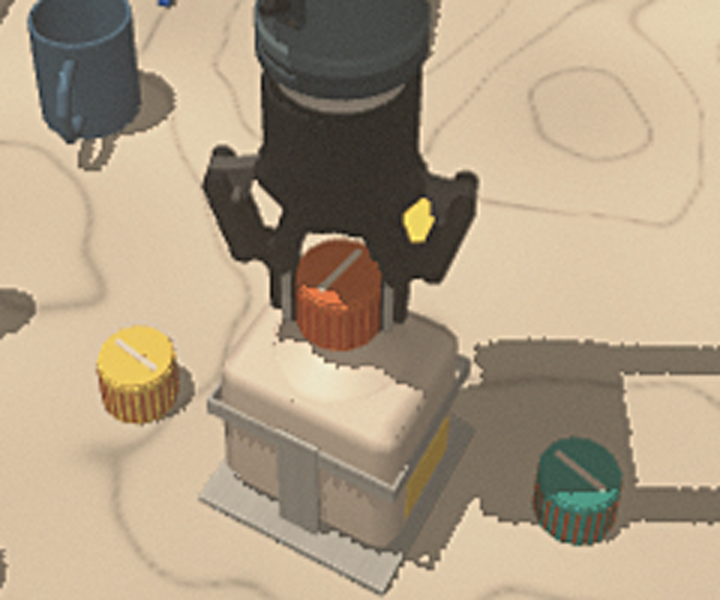

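The bar on the cap (crop 340,270) has turned by about 80°. I lift gently.

>>> move_arm([
  [[0,0,0,-1.5,0],[0,0,0,-3,0],[0,0,0,-5,0],[0,0,0,-7,0],[0,0,0,-9,0],[0,0,0,-11,0],[0,0,0,-13,0],[0,0,0,-15,0],[0,0,0,-15,0],[0,0,0,-15,0]],
])

```text
time_s: 13.25
eef_pos: [0.5064, 0.2029, 0.1475]
eef_rot: [-0.0, 0.682, 0.731, -0.0]
wrist_force: [0.3, -0.0, 0.5]
opening: 0.529
grasp_force: 63.2
```

No resistance, so it is free. I raise it to 100 mm above the closed position.

>>> move_arm([
  [[0,0,0,-5,0],[0,0,0,-15,0],[0,0,0,-30,0],[0,0,0,-45,0],[0,0,0,-60,0],[0,0,0,-75,0],[0,0,0,-85,0],[0,0,0,-92,0],[0,0,0,-94,0],[0,0,0,-94,0]],
])

```text
time_s: 14.08
eef_pos: [0.507, 0.2031, 0.2424]
eef_rot: [0.0, 0.682, 0.731, 0.0]
wrist_force: [0.2, 0.4, -0.1]
opening: 0.528
grasp_force: 63.2
```

>>> move_arm([
  [[0,0,0,0,0],[0,0,0,0,0],[0,0,0,0,0],[0,0,0,0,0],[0,0,0,0,0],[0,0,0,0,0],[0,0,0,0,0],[0,0,0,0,0],[0,0,0,0,0],[0,0,0,0,0]],
])

```text
time_s: 14.92
eef_pos: [0.5069, 0.203, 0.2419]
eef_rot: [0.0, 0.682, 0.731, 0.0]
wrist_force: [-0.6, -0.4, -0.6]
opening: 0.526
grasp_force: 63.2
```

```bash
python3 - <<'E'
from h import *
o=ctrl.get_obs();print(o["eef_pos"],o["wrist_force"],o["grasp_force"],o["opening"])
im,d=camera("side");cv2.imwrite("pics/s4.png",cv2.resize(im[220:460,180:500],(800,600),interpolation=2))
E
```

```text
[0.50689996 0.20301115 0.24191686] [-0.55512307 -0.37922677 -0.61065553] 63.1651112716645 0.526068964035994
```

View pics/s4.png

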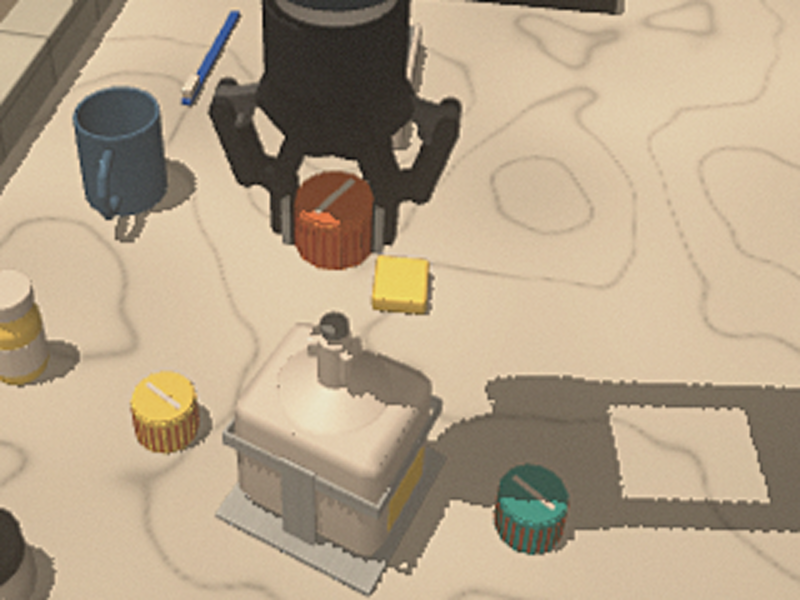

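The cap (crop 335,220) is held level above the bare neck (335,330), and the objects in view are undisturbed.

```bash
python3 -c "
from bench import order
print(order.hand_in())"
```

```text
the job is handed in; nothing more can be done
None
```

The job is handed in, with no verdict returned: red then green pressed fully down (about 13–14 N at the bottom), and the orange cap pushed, turned about 80° anticlockwise and lifted off without resistance, now held level about 10 cm above the neck.

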